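Tip the sorting tray of nuts into the white bit case

ROBOT

A 6-joint arm with a two-finger parallel gripper is mounted at the origin on the work surface. World frame = base frame: x ahead of the robot, y to its left, z up, the work surface at z = 0. Lengths are in mm, angles in degrees, forces in N, time in s.
With the tool pointing down it reaches from about 300 to 850 mm from the base axis. Payload 4.2 kg.
Tool frame: the origin (TCP) lies on the centre line of the jaws, within the pads' length; the fingertips stand 14 mm ahead of it and the grasp point (between the pads) lies 5 mm behind it; z points along the fingers, y is the direction in which the jaws open and shut (so a half turn about z gives the same grasp; the last joint's range is limited). The gripper opens to 91 mm and grips with 3 to 60 N. Pads are 32 mm wide; open, the fingers measure 118 mm over their backs; the gripper's body (76 mm by 178 mm) begins 60 mm behind the grasp point.
Start: joints at [-71.505, 18.312, 89.639, -0, 72.044, -1.146], TCP at [193.276, -541.559, 227.976] pointing down, gripper open.
Joint ranges: [-177.97, 177.97], [-48.28, 115.42], [12.27, 149.76], [-77.06, 257.06], [2.81, 150.46], [-146.56, 146.56]. Speed limits (degrees/s): [147.25, 147.25, 180, 180, 180, 180].

INTERFACE

Orientations are given as [roll, pitch, yaw] about the fixed x, y, z axes, in that order (R = Rz(yaw) Ry(pitch) Rx(roll)).
In Python, from workcell import state, grab_frame, job_done gives the robot as it stands.
- The arm moves only by the tool send_rows, never from a script. Its argument "deltas" is one flat list of numbers, 5 for each row, row after row: the opening, from 0 (shut) to 1 (fully open), then the shift along the tool's x, y, z in m, then the turn about the tool's z in degrees. A call has 1 to 12 rows; each row shifts and turns the pose as measured when the row begins, along the tool's axes as they then stand; what a row does not reach is not made up. A row lasts 1/10 s, in which the tool goes at most 50 mm and 8.59 degrees, less where a joint would pass 70% of its speed; a pose out of reach is approached as far as the arm can. A call is refused whole if a number of a shift passes 0.05 or a number of a turn 8.59, either way. A call with a gripper value outside its range is refused whole. The fingers move at their own pace and stop on an object; "squeeze" is the grip in N (left out, the last holds). Time passes only in rows, so rows that do not move let the fingers close. It gives the time, the measured TCP pose, the force and the opening at its end, in the units of the state.
- state(): the state, without advancing time (a new reading comes with each control period).
- grab_frame(name): name is "scene" or "top"; returns a dict with "img" (420x560x3 uint8, red, green, blue), "camera_matrix" (3x3 intrinsics, pixels), "R" (3x3) and "t" (3): a world point X has camera coordinates R X + t. Camera axes: x right, y down, z forward; pixel columns grow to the right and rows downward; lengths in mm; the calibration is good to about 2 mm. A picture is of the moment at which its call begins. There is no depth.
- job_done(): hands the job in, once; it reports no verdict.
The state is a dict: "time_s": time; "qpos": joint angles; "qvel": joint speeds; "effort": joint torques, N m; "ee_pos": TCP position; "ee_rot": TCP orientation; "force": force on the tool from outside, world axes, zero at the start; "torque": the same for the moment, N m; "gripper_width": finger opening in mm.
Only numpy, scipy, OpenCV 4.12 (cv2) and the standard library are available. Lean on these libraries where they do the work, as an engineer would, in place of code of your own. Each camera call takes 0.05 s, during which the arm holds its last target. There are 200 camera calls.

TASK

Pick up the yellow sorting tray by its black handle, carry it with the four steel nuts still in it over to the open white case, and tip it so that all four nuts slide into the deep half of the case (not its flat lid). Then set the empty tray down flat on the bench and let go. Leave the dark grey tub, the case and the other things where they stand.

Things in the scene. Friction and masses are not known exactly. Their poses are not given: they have to be found in the camera images.
- tray: Yellow plastic sorting tray, 114 long (x) by 92 wide (y), floor 4 thick, about 150 g. Walls 4 thick, to 24 above the bench, along both sides and at the rear (+x); the front (-x) is open, with no lip: pieces slide out there. A flat black handle plate rises from the middle of the rear wall, leaning back (see tray_grip). Origin: centre of the underside, z up.
- tray_grip (a point): Where to pinch the handle plate front to back: at (70.7, 0, 55.2) mm in the tray's frame, axes as the tray's. The plate is 12 thick, 40 wide (along y), 70 long; its foot is at (55, 0, 12), its top at (79, 0, 78): it leans back 20 degrees, its long direction is (0.342, 0, 0.940).
- tray_lip (a point): Middle of the tray's open front edge, on the upper face of its floor: at (-57, 0, 4) mm in the tray's frame.
- white_case: White plastic bit case, opened flat. The deep half is an open box 150 (x) by 160 (y), 45 high, walls 4, floor 5 or less; the origin is the centre of its underside, z up. The shallow lid (150 by 160, 16 high) lies folded right back on the bench on its +x side, centred at x=+154. 500 g, loose.
- grey_tub: Dark grey plastic tub of red wall plugs, 150 (x) by 160 (y), 45 high, loose; not the target. It stands beside the white case, either side of it. Origin: centre of the underside.
- rivet_jar: Glass jam jar of rivets with a metal cap, 74 diameter, 100 high. Origin: centre of the underside.
- hex_keys: Chrome hex key set standing in a black holder, 35 (x) by 90 (y), about 100 high. Origin: centre of the underside.
- mallet: Blue mallet lying down: head 60 diameter, 100 long (along x), handle 24 diameter running 260 to -y. Origin: on the bench under the head's centre.
- nut0_center (a point): Centre of a steel hex nut, 24 across the flats, 13 thick, 16 hole, 33 g; it starts lying flat in the tray.
- nut1_center (a point): Centre of a steel hex nut, 24 across the flats, 13 thick, 16 hole, 33 g; it starts lying flat in the tray.
- nut2_center (a point): Centre of a steel hex nut, 24 across the flats, 13 thick, 16 hole, 33 g; it starts lying flat in the tray.
- nut3_center (a point): Centre of a steel hex nut, 24 across the flats, 13 thick, 16 hole, 33 g; it starts lying flat in the tray.

How it is judged (in metres and radians):
On the way, in this order (a step that is already met when the one before it is completed fails the run):
1. the lifted tray's open edge is over or close to the deep half of the white case (within 120 mm of its centre), all four nuts still in the tray (horizontal distance between tray_lip and white_case below 0.12 m and height (world z) of tray_grip above 0.085 m and x of nut0_center in the frame of tray between -0.06 and 0.06 m and y of nut0_center in the frame of tray between -0.046 and 0.046 m and z of nut0_center in the frame of tray between 0 and 0.035 m and x of nut1_center in the frame of tray between -0.06 and 0.06 m and y of nut1_center in the frame of tray between -0.046 and 0.046 m and z of nut1_center in the frame of tray between 0 and 0.035 m and x of nut2_center in the frame of tray between -0.06 and 0.06 m and y of nut2_center in the frame of tray between -0.046 and 0.046 m and z of nut2_center in the frame of tray between 0 and 0.035 m and x of nut3_center in the frame of tray between -0.06 and 0.06 m and y of nut3_center in the frame of tray between -0.046 and 0.046 m and z of nut3_center in the frame of tray between 0 and 0.035 m), for 0.1 s.
2. all four nuts are in the deep half of the white case while the tray is tipped more than 0.35 rad (angle between tray's own z axis and vertical above 0.35 rad and x of nut0_center in the frame of white_case between -0.075 and 0.075 m and y of nut0_center in the frame of white_case between -0.08 and 0.08 m and z of nut0_center in the frame of white_case between 0 and 0.045 m and x of nut1_center in the frame of white_case between -0.075 and 0.075 m and y of nut1_center in the frame of white_case between -0.08 and 0.08 m and z of nut1_center in the frame of white_case between 0 and 0.045 m and x of nut2_center in the frame of white_case between -0.075 and 0.075 m and y of nut2_center in the frame of white_case between -0.08 and 0.08 m and z of nut2_center in the frame of white_case between 0 and 0.045 m and x of nut3_center in the frame of white_case between -0.075 and 0.075 m and y of nut3_center in the frame of white_case between -0.08 and 0.08 m and z of nut3_center in the frame of white_case between 0 and 0.045 m), for 0.1 s.
At the end, for the whole second after the job is handed in: All four nuts lie inside the deep half of the white case, their centres within its 150 by 160 mm outline and below its 45 mm rim; the tray stands flat on the bench (tilt under 0.08 rad, underside within 6 mm of the bench), released and at rest (x of nut0_center in the frame of white_case between -0.075 and 0.075 m and y of nut0_center in the frame of white_case between -0.08 and 0.08 m and z of nut0_center in the frame of white_case between 0 and 0.045 m and x of nut1_center in the frame of white_case between -0.075 and 0.075 m and y of nut1_center in the frame of white_case between -0.08 and 0.08 m and z of nut1_center in the frame of white_case between 0 and 0.045 m and x of nut2_center in the frame of white_case between -0.075 and 0.075 m and y of nut2_center in the frame of white_case between -0.08 and 0.08 m and z of nut2_center in the frame of white_case between 0 and 0.045 m and x of nut3_center in the frame of white_case between -0.075 and 0.075 m and y of nut3_center in the frame of white_case between -0.08 and 0.08 m and z of nut3_center in the frame of white_case between 0 and 0.045 m and linear speed of tray below 0.02 m/s and angle between tray's own z axis and vertical below 0.08 rad and height (world z) of tray between -0.006 and 0.006 m); the robot touches nothing.
It fails at once if the white case is shoved more than 40 mm (distance of white_case from where it was at the start of the episode above 0.04 m).
It fails at once if the grey tub is shoved more than 40 mm (distance of grey_tub from where it was at the start of the episode above 0.04 m).
It fails at once if the jar, hex keys or mallet are moved more than 30 mm (distance of any of rivet_jar, hex_keys, mallet from where it was at the start of the episode above 0.03 m).
It also fails if it takes over 56 s, if anything falls off the work surface, if the arm or the gripper's body presses on something with over 40 N, if the wrist force passes 120 N, or if a joint passes its speed limit or range.

## Working session

There is one attempt and no reset: what is moved stays moved. The work goes in short steps, Python scripts to look and compute and a tool call to move; the robot and the scene stay as the last step left them, time stands still between calls to the robot, and variables do not carry over. Pictures are saved under pics/ and viewed, and the job is handed in when it is done.

Besides the shell and the picture viewer there is one more tool, called by a JSON object that holds its "method" and its "body", one argument or row to a line. send_rows: Moves the arm, as the interface text tells. Its arguments: {"type":"object","properties":{"deltas":{"type":"array","items":{"type":"number"}},"squeeze":{"type":"number"}},"required":["deltas"]}

```bash
mkdir -p pics; ls; cat > h.py <<'E'
import numpy as np, cv2
from workcell import state, grab_frame, job_done
def snap(name,f):
    d=grab_frame(name); cv2.imwrite('pics/'+f,cv2.cvtColor(d['img'],cv2.COLOR_RGB2BGR)); return d
def cast(d,u,v,z):
    K,R,t=[np.array(d[k],float) for k in('camera_matrix','R','t')]
    r=R.T@np.linalg.solve(K,[u,v,1.]); c=-R.T@t
    return c+r*(z-c[2])/r[2]
def proj(d,X):
    K,R,t=[np.array(d[k],float) for k in('camera_matrix','R','t')]
    p=K@(R@np.array(X,float)+t.ravel()); return p[:2]/p[2]
E
python3 - <<'E'
from h import *
import pickle
D={n:snap(n,n+'0.png') for n in('scene','top')}
pickle.dump(D,open('d0.pkl','wb'))
for n in D:
    d=D[n]; print(n,-np.array(d['R']).T@np.ravel(d['t']))
    hsv=cv2.cvtColor(d['img'],cv2.COLOR_RGB2HSV)
    m=cv2.inRange(hsv,(20,120,90),(35,255,255))
    ys,xs=np.nonzero(m); print('yellow',len(xs),xs.min(),xs.max(),ys.min(),ys.max(),cv2.minAreaRect(np.c_[xs,ys].astype(np.float32)))
print(state())
E
```

```text
pics
scene [994.10112411 590.73100296 906.78559321]
yellow 1188 345 528 77 317 ((427.136962890625, 185.05819702148438), (78.74872589111328, 284.9531555175781), 27.579029083251953)
top [461.67203543 -36.26485838 974.1315079 ]
yellow 1574 137 194 236 283 ((165.62384033203125, 259.412841796875), (52.43040084838867, 41.3788948059082), 9.86580753326416)
{'time_s': 0.1, 'qpos': array([-7.15032809e+01,  1.83486371e+01,  8.96981607e+01, -1.80442729e-03,
        7.20420987e+01, -1.14484272e+00]), 'qvel': array([-0.04290123, -0.09530121, -0.1467816 , -0.01092302,  0.03313429,
       -0.0830458 ]), 'effort': array([ 8.93388642e-04, -4.13331163e+01, -2.32510811e+01,  7.29490444e-02,
        4.21841559e-02, -5.47103389e-05]), 'ee_pos': array([ 193.14980423, -541.15518807,  227.20621865]), 'ee_rot': array([-1.79911087e+02, -6.08329042e-05,  1.96421194e+01]), 'force': array([ 0.84306092, -0.43498148, -0.17664494]), 'torque': array([ 0.02309013, -0.02475666,  0.04344647]), 'gripper_width': 91.40289947039263}
```

View pics/top0.png

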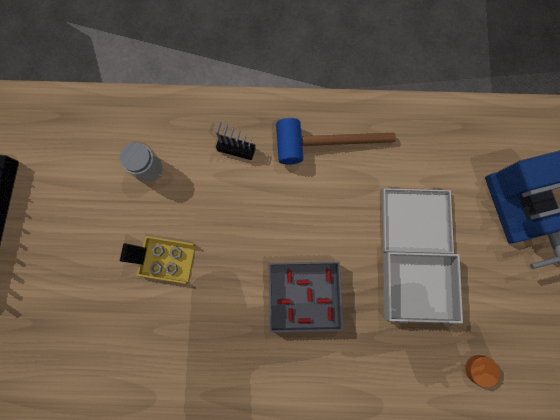

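View pics/scene0.png

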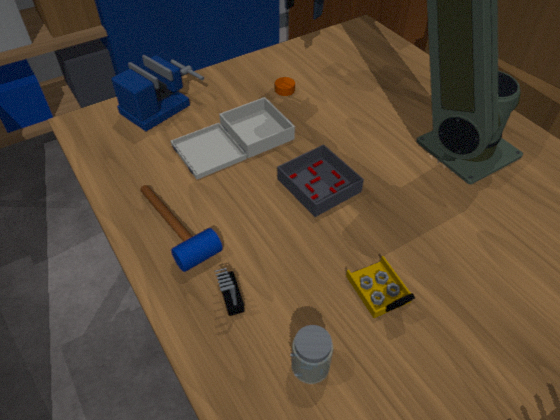

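The moves offer only a vertical tool with yaw. So I'll pinch the handle by its sides, with the jaws along the tray's y, hold it firmly, and ease the squeeze over the case so the tray pivots front-down. First I need the poses.

```bash
python3 - <<'E'
from h import *
import pickle
D=pickle.load(open('d0.pkl','rb')); d=D['top']
im=cv2.cvtColor(d['img'],cv2.COLOR_RGB2BGR)
a=cv2.resize(im[225:295,110:210],None,fx=6,fy=6,interpolation=cv2.INTER_CUBIC)
cv2.imwrite('pics/ztray.png',a)
b=cv2.resize(im[180:340,255:475],None,fx=3.5,fy=3.5,interpolation=cv2.INTER_CUBIC)
cv2.imwrite('pics/zcase.png',b)
hsv=cv2.cvtColor(d['img'],cv2.COLOR_RGB2HSV)
def biggest(m,roi):
    k=np.zeros_like(m); x0,x1,y0,y1=roi; k[y0:y1,x0:x1]=m[y0:y1,x0:x1]
    c=max(cv2.findContours(k,cv2.RETR_EXTERNAL,cv2.CHAIN_APPROX_NONE)[0],key=cv2.contourArea); return c
def show(n,c,z):
    r=cv2.minAreaRect(c); print(n,r)
    P=np.array([cast(d,u,v,z)[:2] for u,v in c[:,0]],np.float32)
    print('   world z',z,cv2.minAreaRect(P),cv2.boxPoints(cv2.minAreaRect(P)).round().tolist())
yel=cv2.inRange(hsv,(18,110,60),(38,255,255))
show('tray',biggest(yel,(100,220,220,300)),24)
blk=cv2.inRange(hsv,(0,0,0),(179,255,40)); show('handle',biggest(blk,(110,150,235,270)),70)
wh=cv2.inRange(hsv,(0,0,130),(179,50,255)); show('case+lid',biggest(wh,(370,470,180,335)),45)
c=biggest(wh,(370,470,256,335)); show('deep',c,45)
print(np.array(d['camera_matrix']).round(1).tolist(), d['R'])
E
```

```text
tray ((165.7432403564453, 259.5405578613281), (52.936466217041016, 41.92173767089844), 9.462322235107422)
   world z 24 ((504.19769287109375, 216.23977661132812), (121.23529052734375, 94.87786102294922), 82.3944091796875) [[449.0, 162.0], [543.0, 150.0], [559.0, 270.0], [465.0, 283.0]]
handle ((132.7884521484375, 254.05770874023438), (23.14170265197754, 17.84657096862793), 11.309932708740234)
   world z 70 ((512.5199584960938, 277.1162414550781), (51.31327438354492, 38.29145050048828), 83.25279235839844) [[490.0, 254.0], [529.0, 249.0], [535.0, 300.0], [497.0, 305.0]]
case+lid ((425.0, 287.0), (70.0, 74.0), 90.0)
   world z 45 ((459.9727478027344, -367.9262390136719), (160.48899841308594, 149.38522338867188), 89.93229675292969) [[385.0, -448.0], [535.0, -448.0], [535.0, -288.0], [385.0, -288.0]]
deep ((424.5, 291.0), (54.0, 51.0), 90.0)
   world z 45 ((450.82501220703125, -368.6973876953125), (113.10281372070312, 115.95149993896484), 89.95245361328125) [[393.0, -425.0], [509.0, -425.0], [509.0, -312.0], [393.0, -312.0]]
[[410.8, 0.0, 275.3], [0.0, 410.8, 206.6], [0.0, 0.0, 1.0]] [[ 2.85961857e-02 -9.99590988e-01  3.37519379e-04]
 [-9.83450326e-01 -2.81948662e-02 -1.78970686e-01]
 [ 1.78907001e-01  4.78594542e-03 -9.83854349e-01]]
```

View pics/ztray.png

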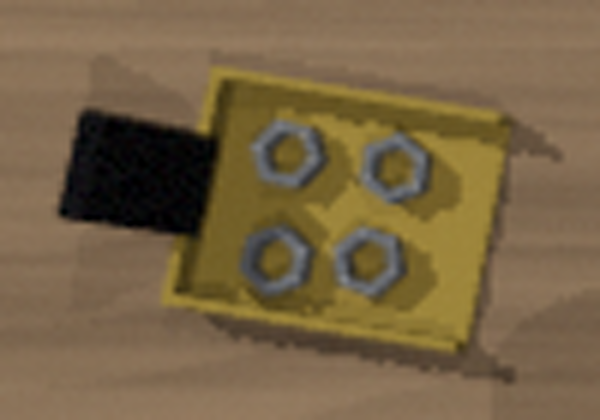

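View pics/zcase.png

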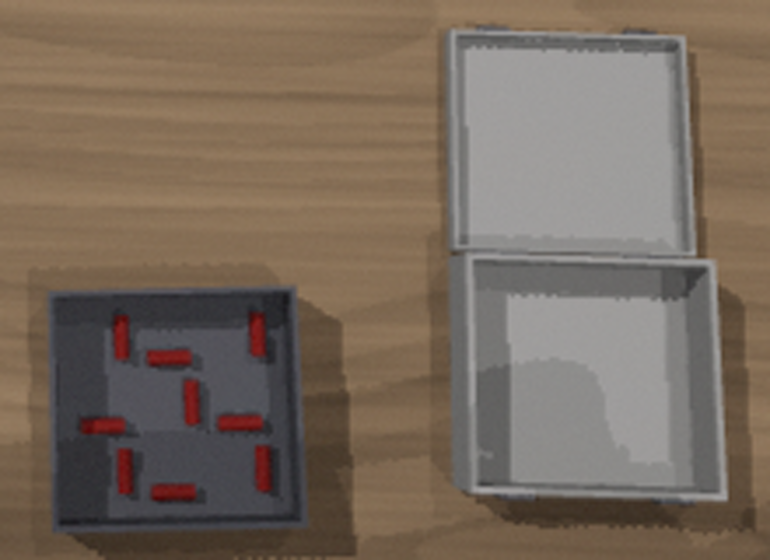

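The handle is at top-view pixel (132,254), on the tray's +y side, with all four nuts in the tray. The case's deep half is at about pixel (424,290), its lid above it (+x), and the tub sits on its +y side. Now the corner casts.

```bash
python3 - <<'E'
from h import *
import pickle
d=pickle.load(open('d0.pkl','rb'))['top']
T=np.array([cast(d,110+(u)/6-.4,225+v/6-.4,24) for u,v in[(213,68),(164,303),(463,352),(509,115)]])
print('tray corners',T.round(1).tolist()); ct=T.mean(0)
ax=(T[0]+T[1]-T[2]-T[3]); yaw=np.arctan2(ax[1],ax[0]); print('centre',ct,'yaw',np.degrees(yaw),np.linalg.norm(ax)/2,np.linalg.norm(T[0]-T[1]))
g=ct[:2]+70.7*np.array([np.cos(yaw),np.sin(yaw)]); print('grip',g)
print('handle top reproj', (proj(d,[*(ct[:2]+79*np.array([np.cos(yaw),np.sin(yaw)])),78])-[110,225])*6)
C=np.array([cast(d,255+u/3.5-.4,180+v/3.5-.4,45) for u,v in[(468,257),(716,261),(727,498),(470,490)]])
print('case',C.round(1).tolist(),C.mean(0)); e=C[0]+C[1]-C[2]-C[3]; print(np.degrees(np.arctan2(e[1],e[0])))
s=state(); p,y=s['ee_pos'],np.radians(s['ee_rot'][2])
print(p,s['ee_rot'])
E
```

```text
tray corners [[556.7, 268.3, 24.0], [466.7, 279.3, 24.0], [451.7, 164.5, 24.0], [541.9, 152.8, 24.0]]
centre [504.25843242 216.22672901  24.        ] yaw 82.60452244597104 116.18559399326061 90.672882767218
grip [513.35874709 286.33859871]
handle top reproj [ 81.93336575 163.6973268 ]
case [[531.8, -289.3, 45.0], [533.8, -448.7, 45.0], [386.2, -448.0, 45.0], [386.5, -287.5, 45.0]] [ 459.55925757 -368.3975238    45.        ]
-0.48187008542185217
[ 193.14980423 -541.15518807  227.20621865] [-1.79911087e+02 -6.08329042e-05  1.96421194e+01]
```

{"method": "send_rows", "body": {
  "deltas": [1,0.015,-0.0175,0,0,1,0.03,-0.035,0,0,1,0.03,-0.035,0,0,1,0.03,-0.035,0,0,1,0.03,-0.035,0,0,1,0.03,-0.035,0,0,1,0.03,-0.035,0,0,1,0.03,-0.035,0,0,1,0.03,-0.035,0,0,1,0.03,-0.035,0,0,1,0.03,-0.035,0,0,1,0.03,-0.035,0,0],
  "squeeze": 60
}}

```text
time_s: 1.3
ee_pos: [386.7, -32.3, 224.0]
ee_rot: [-179.7, -0.0, 18.9]
force: [1.4, -0.8, 0.9]
gripper_width: 91.1
```

{"method": "send_rows", "body": {
  "deltas": [1,0.032,-0.037,0,0,1,0.032,-0.037,0,0,1,0.032,-0.037,0,0,1,0.032,-0.037,0,0,1,0.032,-0.037,0,0,1,0.025,-0.03,0,0,1,0.015,-0.02,0,0,1,0,0,0,-8,1,0,0,0,-8,1,0,0,0,-8,1,0,0,0,-8,1,0,0,0,-8]
}}

```text
time_s: 2.5
ee_pos: [498.7, 271.8, 218.8]
ee_rot: [-179.6, 0.2, 61.2]
force: [-1.1, -0.1, 0.3]
gripper_width: 90.8
```

{"method": "send_rows", "body": {
  "deltas": [1,0,0,0,-8,1,0,0,0,-8,1,0,0,0.03,-6,1,0,0,0.03,0,1,0,0,0,0]
}}

```text
time_s: 3.0
ee_pos: [497.5, 271.7, 156.2]
ee_rot: [-179.4, 0.1, 84.3]
force: [-0.6, -0.6, -0.7]
gripper_width: 91.2
```

{"method": "send_rows", "body": {
  "deltas": [1,0.01,0.01,0.01,1.7,1,0.006,0.0045,0.02,0,1,0,0,0.025,0,1,0,0,0.02,0,1,0,0,0.01,0,1,0,0,0,0]
}}

```text
time_s: 3.6
ee_pos: [516.8, 288.2, 74.1]
ee_rot: [-179.8, -0.2, 82.4]
force: [0.4, -0.0, 0.1]
gripper_width: 91.4
```

```bash
python3 - <<'E'
from h import *
d=snap('top','top1.png'); s=snap('scene','sc1.png')
f=lambda im,a,b,c,e:cv2.resize(cv2.cvtColor(im[a:b,c:e],cv2.COLOR_RGB2BGR),(400,400),interpolation=cv2.INTER_CUBIC)
cv2.imwrite('pics/z1.png',np.hstack([f(d['img'],205,305,90,190),f(s['img'],220,330,320,430)]))
q=state(); print(q['ee_pos'],q['ee_rot'])
E
```

```text
[517.71279473 288.74947075  75.54567502] [-179.90993593   -0.26389836   82.42262578]
```

View pics/z1.png

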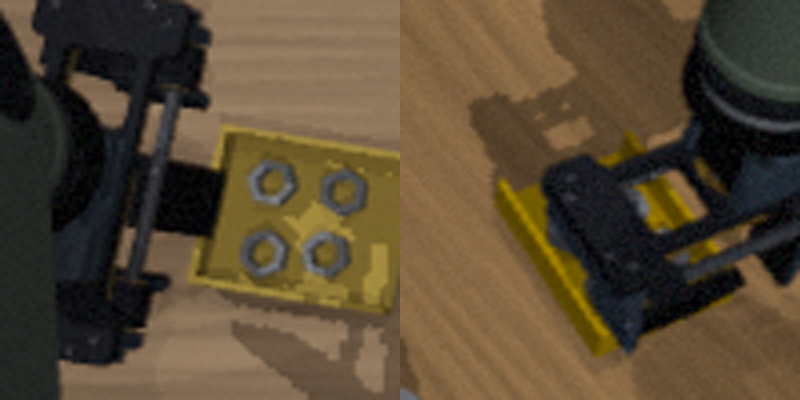

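{"method": "send_rows", "body": {
  "deltas": [1,-0.003,-0.004,0.015,0,1,0,0,0.01,0,0,0,0,0,0,0,0,0,0,0,0,0,0,0,0,0,0,0,0,0,0,0,0,0,0,0,0,0,0,0,0,0,0,0,0,0,0,0,0,0],
  "squeeze": 60
}}

```text
time_s: 4.7
ee_pos: [517.5, 289.0, 57.1]
ee_rot: [179.5, -0.7, 82.4]
force: [0.6, -0.9, -0.6]
gripper_width: 39.6
```

{"method": "send_rows", "body": {
  "deltas": [0,0,0,-0.003,0,0,0,0,-0.005,0,0,0,0,-0.005,0,0,0,0,-0.005,0,0,0,0,0,0],
  "squeeze": 60
}}

```text
time_s: 5.2
ee_pos: [517.0, 288.4, 75.4]
ee_rot: [179.6, -0.7, 82.4]
force: [0.1, -0.4, -3.6]
gripper_width: 40.1
```

```bash
python3 - <<'E'
from h import *
d=snap('top','top2.png'); s=snap('scene','sc2.png')
f=lambda im,a,b,c,e:cv2.resize(cv2.cvtColor(im[a:b,c:e],cv2.COLOR_RGB2BGR),(400,400),interpolation=cv2.INTER_CUBIC)
cv2.imwrite('pics/z2.png',np.hstack([f(d['img'],205,305,110,210),f(s['img'],220,330,320,430)]))
q=state(); print(q['ee_pos'],q['ee_rot'],q['force'],q['torque'],q['gripper_width'])
E
```

```text
[516.54073301 288.20300452  74.75019504] [179.6616435   -0.62479778  82.36244721] [ 0.04276795  0.19643724 -3.07120247] [ 0.17326322 -0.06722167 -0.02573354] 39.60723466491591
```

View pics/z2.png

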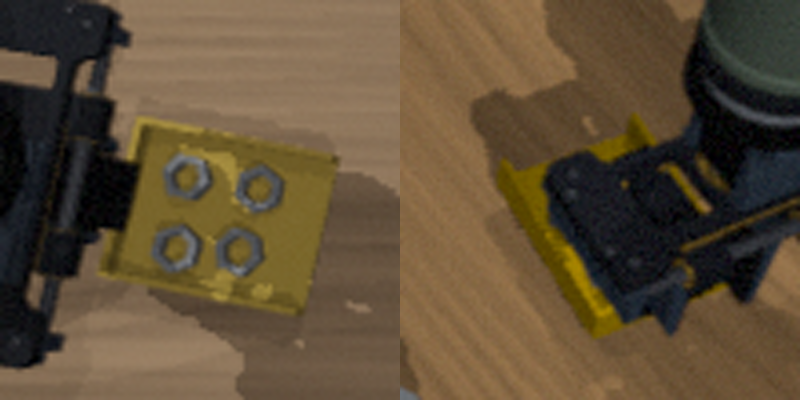

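{"method": "send_rows", "body": {
  "deltas": [0,0,0,-0.007,0,0,0,0,-0.014,0,0,0,0,-0.016,0,0,0,0,-0.016,0,0,0,0,-0.016,0,0,0,0,-0.016,0,0,0,0,-0.014,0,0,0,0,-0.009,0,0,0,0,-0.004,0,0,0,0,0,0]
}}

```text
time_s: 6.3
ee_pos: [514.3, 286.4, 192.2]
ee_rot: [179.8, -0.5, 82.4]
force: [-0.1, -0.2, -2.8]
gripper_width: 39.6
```

{"method": "send_rows", "body": {
  "deltas": [0,-0.003,0,0,-0.6,0,-0.006,0,0,-1,0,-0.01,-0.001,0,-1,0,-0.014,-0.001,0,-1,0,-0.018,-0.002,0,-1,0,-0.02,-0.002,0,-1,0,-0.02,-0.002,0,-1,0,-0.02,-0.002,0,-0.6,0,-0.02,-0.002,0,0,0,-0.02,-0.002,0,0,0,-0.02,-0.002,0,0,0,-0.02,-0.002,0,0]
}}

```text
time_s: 7.5
ee_pos: [483.5, 85.1, 182.6]
ee_rot: [-179.2, -0.1, 90.6]
force: [0.0, -0.3, -2.9]
gripper_width: 39.6
```

{"method": "send_rows", "body": {
  "deltas": [0,-0.02,-0.002,0,0,0,-0.02,-0.002,0,0,0,-0.02,-0.002,0,0,0,-0.02,-0.002,0,0,0,-0.02,-0.002,0,0,0,-0.02,-0.002,0,0,0,-0.02,-0.002,0,0,0,-0.02,-0.002,0,0,0,-0.016,-0.002,0,0,0,-0.012,-0.001,0,0,0,-0.008,0,0,0,0,-0.004,0,0,0]
}}

```text
time_s: 8.7
ee_pos: [456.3, -128.2, 176.2]
ee_rot: [-178.2, -0.1, 90.8]
force: [0.1, -0.4, -3.3]
gripper_width: 40.0
```

```bash
python3 - <<'E'
from h import *
d=snap('top','top3.png')
q=state(); print(q['ee_pos'],q['ee_rot'],q['force'],q['torque'],q['gripper_width'])
E
```

```text
[ 456.35667308 -128.48707625  176.25165285] [-1.78218121e+02 -1.17114718e-01  9.07688546e+01] [ 0.40656111 -0.01619138 -3.36131796] [ 0.07566661 -0.1851849  -0.00925182] 39.28476256506105
```

View pics/top3.png

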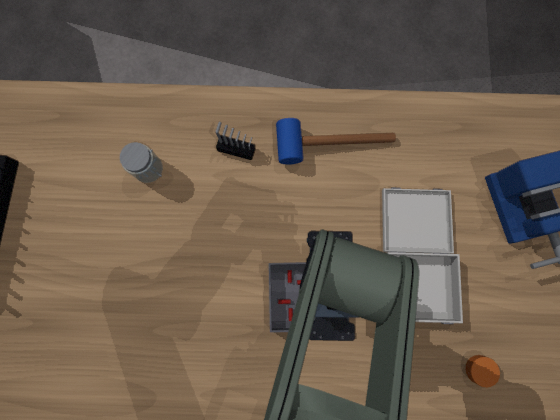

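```bash
python3 - <<'E'
from h import *
d=snap('scene','sc3.png')['img'][90:290,180:440]
cv2.imwrite('pics/z3.png',cv2.cvtColor(cv2.resize(d,None,fx=3,fy=3,interpolation=cv2.INTER_CUBIC),cv2.COLOR_RGB2BGR))
E
```

```text
(no output)
```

View pics/z3.png

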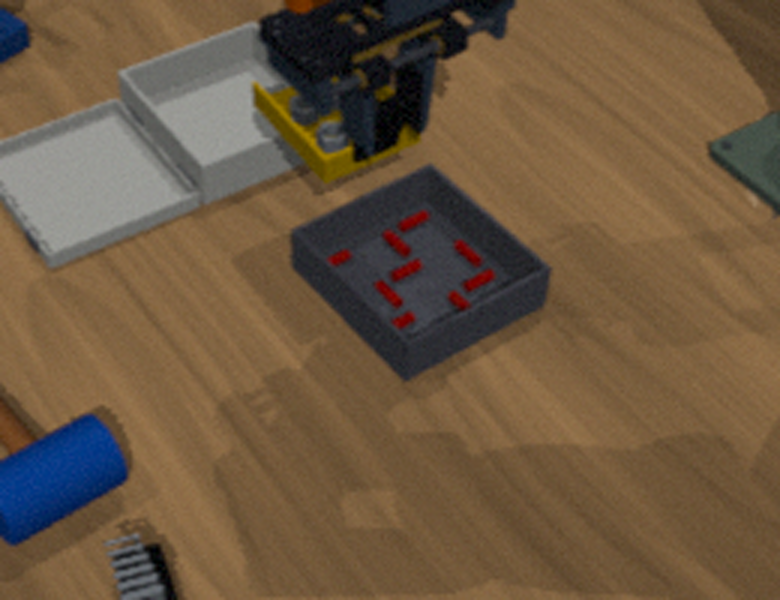

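{"method": "send_rows", "body": {
  "deltas": [0,-0.004,0,-0.001,0,0,-0.008,0,-0.001,0,0,-0.012,0.001,-0.001,0,0,-0.016,0.001,-0.001,0,0,-0.018,0.001,-0.001,0,0,-0.018,0.001,-0.001,0,0,-0.018,0.001,-0.001,0,0,-0.018,0.001,-0.001,0,0,-0.014,0.001,-0.001,0,0,-0.01,0,-0.001,0,0,-0.006,0,0,0,0,-0.003,0,0,0]
}}

```text
time_s: 10.0
ee_pos: [467.5, -282.3, 186.7]
ee_rot: [-178.3, -0.1, 91.0]
force: [-0.3, -0.5, -2.9]
gripper_width: 39.7
```

```bash
cat > look.py <<'E'
from h import *
import sys
n=sys.argv[1]; D=snap('scene','sc%s.png'%n); q=state(); print(q['ee_pos'],q['ee_rot'],q['force'],q['torque'],q['gripper_width'],q['time_s'])
p=q['ee_pos']; y=np.radians(q['ee_rot'][2]); a,b=60,180; im=cv2.resize(D['img'][a:a+140,b:b+180],None,fx=4,fy=4,interpolation=cv2.INTER_CUBIC)
# expected tray points for tilts 0,20,40,60 (lip corners on wall side +x world)
for th,c in((0,(255,0,0)),(20,(0,255,0)),(40,(0,255,255)),(60,(255,0,255))):
    t=np.radians(th)
    for X in((-57,-46,24),(-57,-46,0),(57,-46,24),(57,-46,0),(-57,46,24)):
        v=np.array(X)-[70.7,0,57.]; v=np.array([np.cos(t)*v[0]-np.sin(t)*v[2],v[1],np.sin(t)*v[0]+np.cos(t)*v[2]])
        w=p+[np.cos(y)*v[0]-np.sin(y)*v[1],np.sin(y)*v[0]+np.cos(y)*v[1],v[2]]
        u=(proj(D,w)-[b,a]+.5)*4; cv2.circle(im,(int(u[0]),int(u[1])),3,c,-1)
cv2.imwrite('pics/z%s.png'%n,cv2.cvtColor(im,cv2.COLOR_RGB2BGR))
E
python3 look.py 4
```

```text
[ 467.55796255 -282.57205486  186.66438516] [-1.78283595e+02 -7.70359046e-02  9.10418202e+01] [ 1.17184043 -0.37819711 -2.82019646] [ 0.13095857 -0.17714334  0.04183395] 39.47078965038211 10.05
```

View pics/z4.png

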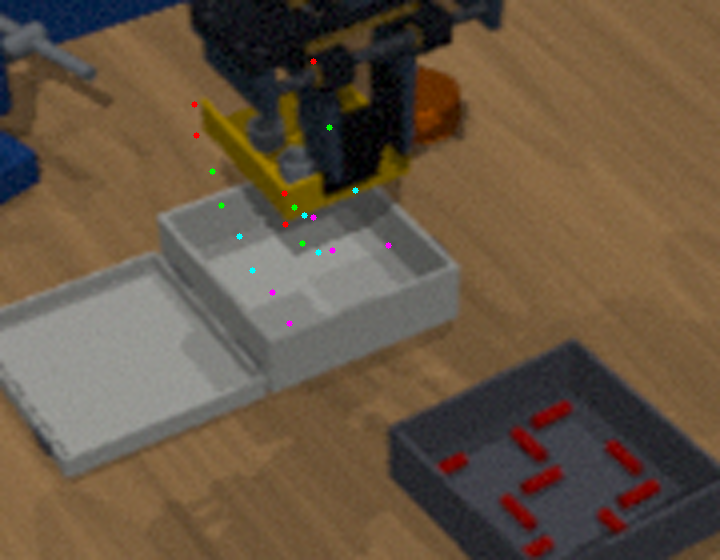

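{"method": "send_rows", "body": {
  "deltas": [0,-0.001,-0.003,0.003,0,0,0,-0.003,0.003,0,0,0,-0.002,0.002,0,0,0,0,0,0],
  "squeeze": 40
}}

```text
time_s: 10.45
ee_pos: [458.0, -281.9, 177.9]
ee_rot: [-178.2, -0.2, 91.1]
force: [-0.5, -0.2, -3.3]
gripper_width: 39.7
```

{"method": "send_rows", "body": {
  "deltas": [0,0,0,0,0,0,0,0,0,0],
  "squeeze": 25
}}

```text
time_s: 10.65
ee_pos: [458.0, -281.4, 177.9]
ee_rot: [-178.2, -0.2, 91.2]
force: [0.8, -0.5, -2.8]
gripper_width: 39.8
```

```bash
python3 look.py 5
```

```text
[ 458.0367453  -281.42734341  177.98383096] [-178.20811937   -0.18657069   91.16381198] [-0.07042576 -0.3117386  -3.20283627] [ 0.0886472  -0.17069892 -0.04095348] 39.6970867073683 10.7
```

View pics/z5.png

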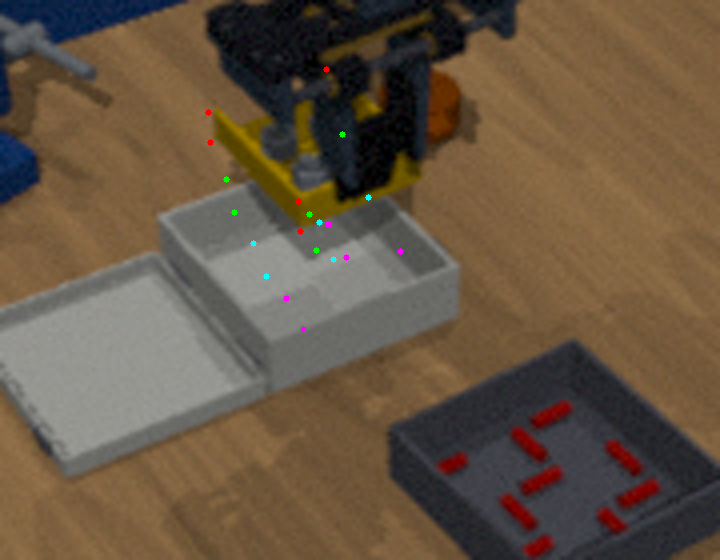

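{"method": "send_rows", "body": {
  "deltas": [0,0,0,0,0,0,0,0,0,0],
  "squeeze": 13
}}

```text
time_s: 10.9
ee_pos: [458.3, -281.4, 178.2]
ee_rot: [-178.2, -0.2, 91.2]
force: [-0.7, -0.5, -3.6]
gripper_width: 39.7
```

```bash
python3 look.py 6
```

```text
[ 458.29349276 -281.4192128   178.17113532] [-1.78238369e+02 -1.75114452e-01  9.11700207e+01] [ 0.45382305  0.44867948 -2.91317075] [ 0.20571229 -0.17066991 -0.03248419] 39.888988196839065 10.95
```

View pics/z6.png

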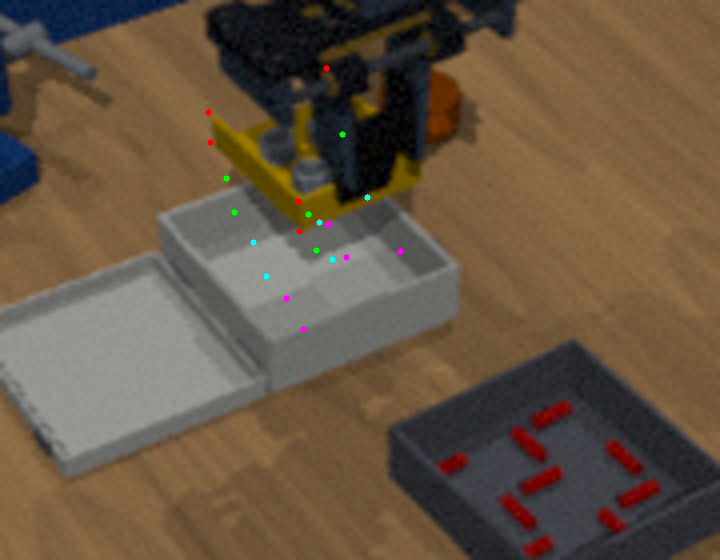

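Tiny slip beginning, about 2–3 degrees. I'll ease further.

{"method": "send_rows", "body": {
  "deltas": [0,0,0,0,0,0,0,0,0,0],
  "squeeze": 9
}}

```text
time_s: 11.15
ee_pos: [458.5, -281.6, 178.3]
ee_rot: [-178.3, -0.1, 91.2]
force: [-0.6, -0.1, -2.5]
gripper_width: 40.0
```

```bash
python3 look.py 7
```

```text
[ 458.45030963 -281.58909294  178.27728124] [-1.78254700e+02 -1.51040631e-01  9.11759794e+01] [ 0.56136305  0.28099637 -3.69397356] [ 0.15501325 -0.19480703 -0.02413282] 39.69605359919506 11.2
```

View pics/z7.png

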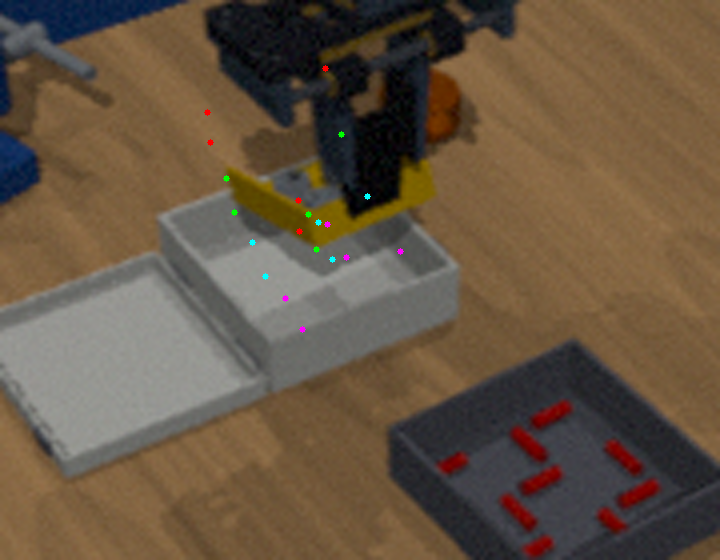

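{"method": "send_rows", "body": {
  "deltas": [0,0,0,0,0],
  "squeeze": 9
}}

```text
time_s: 11.3
ee_pos: [458.4, -281.5, 178.2]
ee_rot: [-178.2, -0.2, 91.2]
force: [0.5, 0.6, -3.3]
gripper_width: 40.0
```

```bash
python3 look.py 8
```

```text
[ 458.4145302  -281.531066    178.19773946] [-1.78246727e+02 -1.62063719e-01  9.11765592e+01] [ 0.14141099  0.14048072 -2.72282162] [ 0.05531213 -0.14662991  0.01830026] 40.06299780649148 11.35
```

View pics/z8.png

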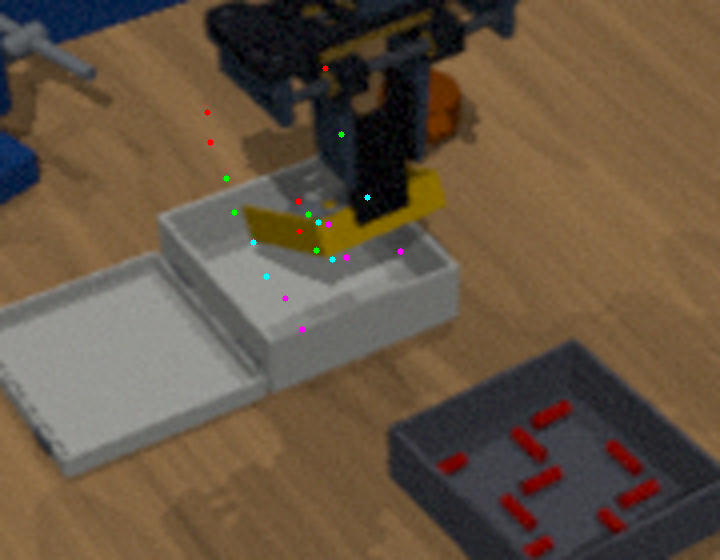

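{"method": "send_rows", "body": {
  "deltas": [0,0,0,0,0,0,0,0,0,0],
  "squeeze": 9
}}

```text
time_s: 11.55
ee_pos: [458.4, -281.6, 178.2]
ee_rot: [-178.3, -0.1, 91.2]
force: [-0.8, 0.1, -2.7]
gripper_width: 39.6
```

```bash
python3 look.py 9
```

```text
[ 458.46052576 -281.60969775  178.22206684] [-1.78251273e+02 -1.49628297e-01  9.11772559e+01] [-0.41981388  0.39752757 -2.43710565] [ 0.05095179 -0.11343128  0.01795888] 39.89349943488966 11.6
```

View pics/z9.png

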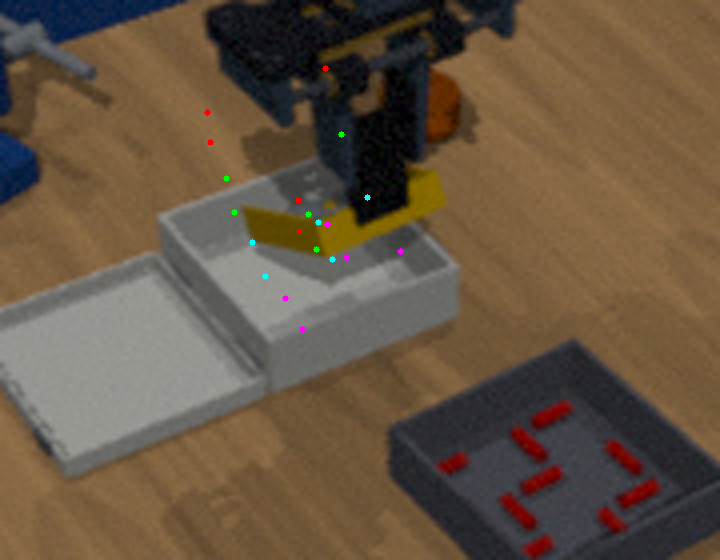

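{"method": "send_rows", "body": {
  "deltas": [0,0,0,0,0,0,0,0,0,0],
  "squeeze": 6
}}

```text
time_s: 11.8
ee_pos: [458.4, -281.7, 178.3]
ee_rot: [-178.3, -0.1, 91.2]
force: [-0.0, 0.6, -2.8]
gripper_width: 40.3
```

```bash
python3 look.py 10; python3 -c "
from h import *
snap('top','top10.png')"
```

```text
[ 458.47776848 -281.70018646  178.2681452 ] [-1.78256452e+02 -1.37681614e-01  9.11793582e+01] [-0.21409098  0.40112877 -2.01272561] [ 0.07617923 -0.12800057 -0.03175083] 39.948254726273284 11.85
```

View pics/z10.png

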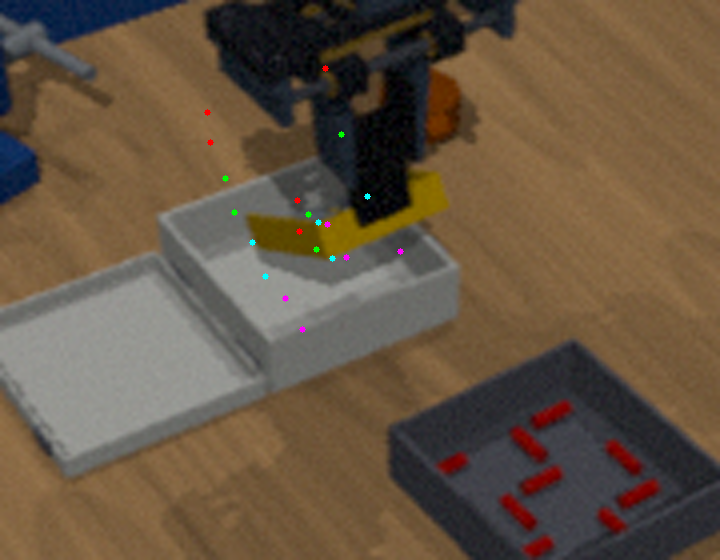

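View pics/top10.png

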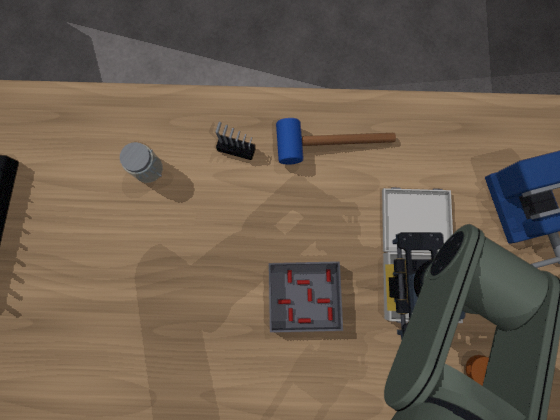

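{"method": "send_rows", "body": {
  "deltas": [0,0,0,0,0,0,0,0,0,0,0,0,0,0,0],
  "squeeze": 4.5
}}

```text
time_s: 12.2
ee_pos: [458.6, -281.7, 178.5]
ee_rot: [-178.3, -0.1, 91.2]
force: [0.7, 1.1, -1.6]
gripper_width: 40.1
```

```bash
python3 look.py 11
```

```text
[ 458.60319108 -281.79305038  178.50965453] [-1.78277841e+02 -1.16521442e-01  9.11840044e+01] [-0.14522359  0.29453513 -0.953488  ] [-0.02989297 -0.10760283  0.01150495] 39.59821102745706 12.25
```

View pics/z11.png

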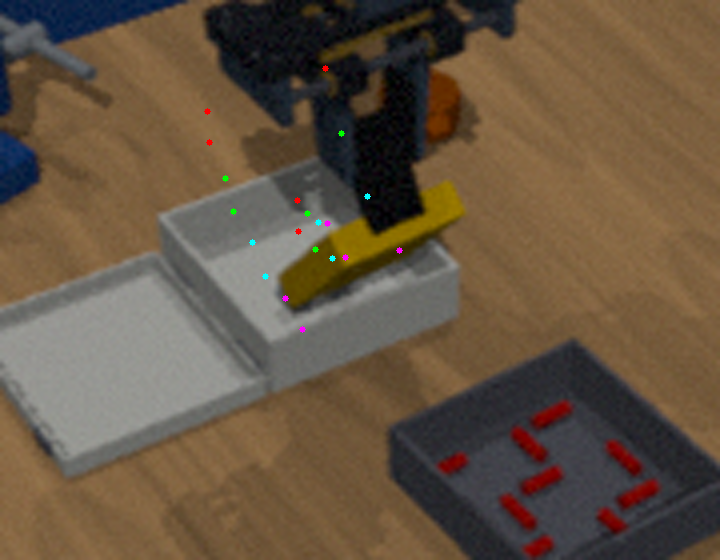

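{"method": "send_rows", "body": {
  "deltas": [0,0,0,0,0,0,0,0,0,0,0,0,0,-0.01,0,0,0,0,-0.02,0,0,0,0,-0.025,0,0,0,0,-0.025,0,0,0.01,0,-0.01,0,0,0.03,0,0,0,0,0.04,0,0,0,0,0.04,0,0,0,0,0.04,0,0,0,0,0.04,0,0,0],
  "squeeze": 40
}}

```text
time_s: 13.45
ee_pos: [457.3, -77.3, 275.4]
ee_rot: [-178.5, 0.0, 90.7]
force: [0.9, 1.1, -0.8]
gripper_width: 39.6
```

```bash
python3 - <<'E'
from h import *
a=snap('scene','sc12.png')['img']; b=snap('top','top12.png')['img']; q=state(); print(q['ee_pos'],q['ee_rot'],q['force'],q['gripper_width'])
f=lambda x:cv2.cvtColor(cv2.resize(x,(400,400),interpolation=cv2.INTER_CUBIC),cv2.COLOR_RGB2BGR)
cv2.imwrite('pics/z12.png',np.hstack([f(a[40:200,180:340]),f(b[230:350,340:460+20][:, :])]))
E
```

```text
[456.96410299 -74.77036931 275.53474762] [-1.78490710e+02 -1.32462588e-01  9.10142309e+01] [-0.38559923 -0.45367593 -0.87812055] 39.68867775681845
```

View pics/z12.png

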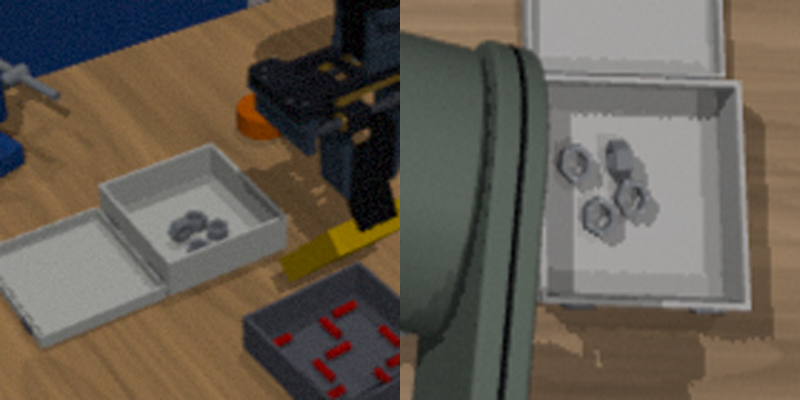

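{"method": "send_rows", "body": {
  "deltas": [0,0.03,0.002,0,0,0,0.04,0.002,0,0,0,0.04,0.002,0,0,0,0.04,0.002,0,0,0,0.04,0.002,0.01,0,0,0.04,0.002,0.02,0,0,0.025,0,0.025,0,0,0.01,0,0.025,0,0,0,0,0.02,0,0,0,0,0.01,0,0,0,0,0,0],
  "squeeze": 40
}}

```text
time_s: 14.65
ee_pos: [460.1, 200.9, 162.5]
ee_rot: [-178.7, 0.0, 91.1]
force: [-0.6, 0.8, -0.7]
gripper_width: 40.1
```

```bash
sed -i "s/a,b=60,180/a,b=(int(sys.argv[2]),int(sys.argv[3])) if len(sys.argv)>2 else (60,180)/" look.py; python3 look.py 13 180 300
```

```text
[460.64698596 200.98025431 163.27707051] [-1.78790801e+02 -1.85796860e-02  9.10858000e+01] [-0.40543978 -0.44925012 -0.67425156] [ 0.00670588 -0.06511011  0.00393031] 39.84062865764314 14.7
```

View pics/z13.png

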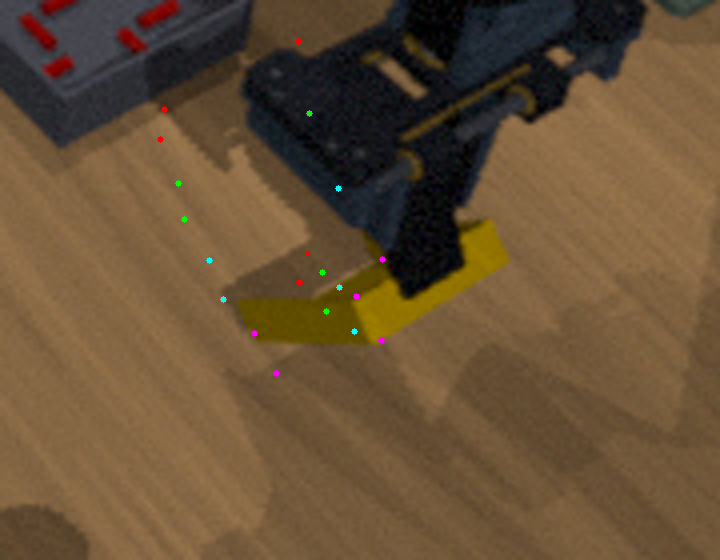

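{"method": "send_rows", "body": {
  "deltas": [0,0.002,0,0.012,0,0,0.005,0,0.012,0,0,0.01,0,0.012,0,0,0.012,0,0.012,0,0,0.01,0,0.01,0,0,0.01,0,0.01,0,0,0.008,0,0.01,0,0,0,0,0,0],
  "squeeze": 7
}}

```text
time_s: 15.5
ee_pos: [462.5, 267.0, 86.9]
ee_rot: [-179.5, -0.8, 90.7]
force: [-0.8, -0.1, -1.8]
gripper_width: 39.8
```

```bash
python3 look.py 14 180 300
```

```text
[462.53871229 266.51924495  87.31927888] [-179.49093937   -0.75600756   90.69540606] [-0.23917634 -0.09847713 -1.45203813] [ 0.03585482 -0.1104556  -0.02761401] 39.87301134737817 15.55
```

View pics/z14.png

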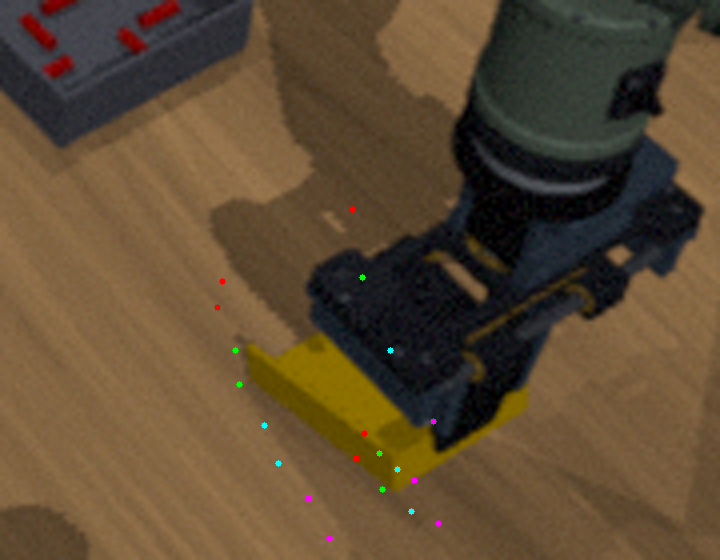

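{"method": "send_rows", "body": {
  "deltas": [0,0.005,0,0.008,0,0,0.004,0,0.008,0,0,0.002,0,0.007,0,0,0.001,0,0.004,0,0,0,0,0,0],
  "squeeze": 6
}}

```text
time_s: 16.05
ee_pos: [463.1, 279.0, 58.4]
ee_rot: [-179.6, -0.7, 90.6]
force: [-0.2, 0.8, -0.5]
gripper_width: 40.0
```

```bash
python3 look.py 15 180 300
```

```text
[463.12392371 278.99535163  58.62856557] [-179.59463089   -0.74998194   90.64504344] [ 0.60830015  0.97931729 -1.18686978] [ 0.03390754 -0.08960278  0.0254078 ] 40.27532068436721 16.1
```

View pics/z15.png

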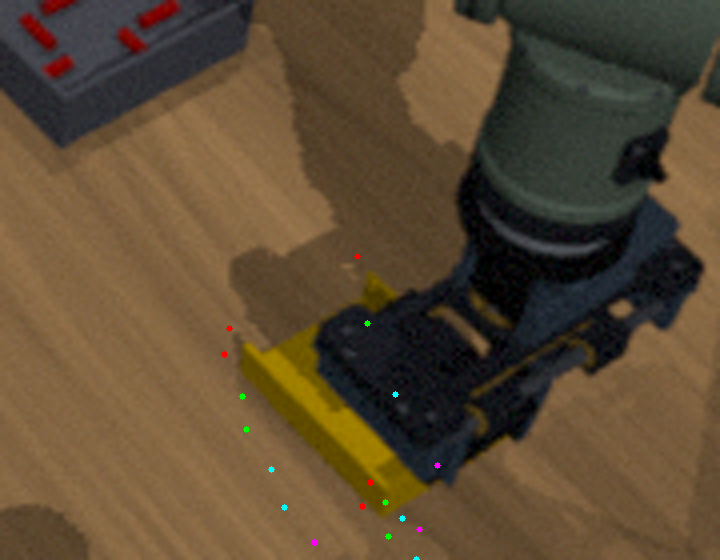

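{"method": "send_rows", "body": {
  "deltas": [0,0,0,0.003,0,0,0,0,0.003,0,0,0,0,0.002,0,0,0,0,0,0],
  "squeeze": 4
}}

```text
time_s: 16.5
ee_pos: [463.4, 278.9, 50.7]
ee_rot: [-179.6, -0.8, 90.6]
force: [-0.2, -0.1, -0.7]
gripper_width: 40.1
```

{"method": "send_rows", "body": {
  "deltas": [1,0,0,0,0,1,0,0,0,0,1,0,0,0,0,1,0,0,0,0,1,0,0,0,0,1,0,0,0,0]
}}

```text
time_s: 17.1
ee_pos: [463.4, 278.4, 50.8]
ee_rot: [-179.6, -0.7, 90.6]
force: [-0.2, 0.0, 0.6]
gripper_width: 85.3
```

{"method": "send_rows", "body": {
  "deltas": [1,0,0,-0.01,0,1,0,0,-0.02,0,1,0,0,-0.03,0,1,0,0,-0.03,0,1,0.01,0,-0.03,0,1,0.02,0,-0.03,0,1,0.04,0,0,0,1,0.04,0,0,0,1,0.04,0,0,0,1,0.04,0,0,0,1,0,0,0,0]
}}

```text
time_s: 18.2
ee_pos: [462.7, 472.2, 219.1]
ee_rot: [180.0, -1.1, 90.4]
force: [-0.2, -1.3, -1.0]
gripper_width: 90.9
```

```bash
python3 - <<'E'
from h import *
a=snap('scene','sc16.png')['img']; D=snap('top','top16.png'); q=state(); print(q['ee_pos'],q['force'],q['gripper_width'],q['time_s'])
f=lambda x:cv2.cvtColor(cv2.resize(x,(400,400),interpolation=cv2.INTER_CUBIC),cv2.COLOR_RGB2BGR)
cv2.imwrite('pics/z16.png',np.hstack([f(a[210:330,330:450]),f(D['img'][215:315,110:210])]))
E
```

```text
[462.937357   468.16534494 219.04831871] [ 0.0181468  -0.3297639   0.22319933] 91.52420790277161 18.3
```

View pics/z16.png

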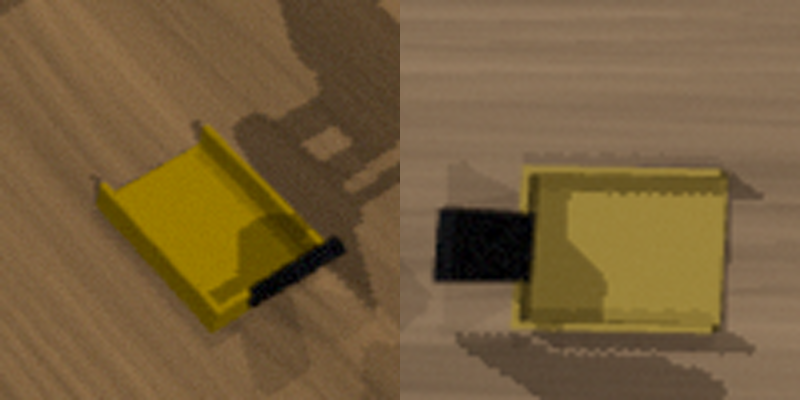

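View pics/top16.png

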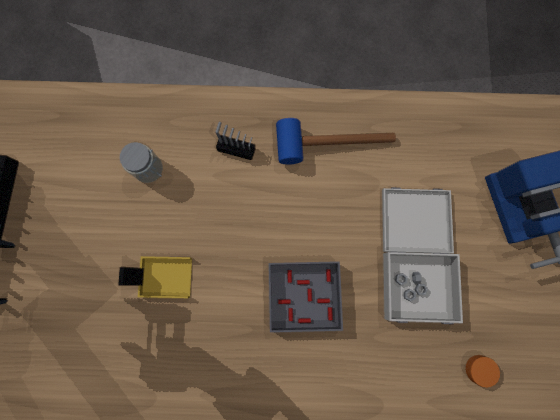

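The tray lies flat and empty at about pixel (165,278). All four nuts are in the deep half, around (411,287), nothing else has moved, and the gripper is clear of everything.

```bash
python3 -c "
from workcell import *
print(job_done())"
```

```text
the job is handed in; nothing more can be done
None
```

I emptied the tray into the deep half of the white case, set it down flat on the bench and let go. The job is handed in, finished at about 18 s of the 56 s allowed; it returned no verdict.

- **Method:** The moves allow no tool tilt, so I pinched the handle by its two sides, not front to back as described. Held at 60 N, the tray stayed level on the way to the case. Easing the grip to 9 N, then 4.5 N, let it pivot front-down to roughly 57°. I then set it down near its old place by letting its front edge rest on the bench and lowering the handle.
- **Last checks:** The final pictures show all four nuts in the deep half and the tray empty, looking flat. The case, tub, jar, hex keys and mallet look unmoved, and the gripper is open and clear of everything.
- **Limits and disagreements:** I judged the tray's flatness and the other objects' positions by eye from the pictures and did not measure them. While pouring, the arm hid some nuts from view; I confirmed all four only after lifting the tray away. At one stop the drawn tilt markers fitted only loosely (about 45–50° against 57°), so the tilt angles are approximate.

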